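# Cap the tubes and lift the carrier level

### The job

The caps on the two end tubes of the small-parts carrier are standing open: press both fully shut while the carrier stands on the bench, so that all four caps are shut. Then take the carrier by its handle, lift it about 10 cm clear of the bench, upright all the way, and finish while still holding it there, steady and level. Leave the other things on the bench where they are.

Things in the scene. Friction and masses are not known exactly. Their poses are not given: they have to be found in the camera images.
- carrier: the tube carrier: a grey plastic rack, base plate 80 x 200 x 10 mm, with four white flip-cap tubes (25 mm across, mouth 60 mm up, fixed in the rack) in a row along its y axis at y = +80, +46, -46, -80 mm, all at x = 0. It stands loose on the bench; whole mass about 0.6 kg, evenly spread. Origin: centre of its underside; x points from the cap tabs towards the cap hinges, z up. It is level when z is vertical.
- handle: the carrier's fixed lift handle, in the middle between the tubes: a black grip bar 16 mm thick (x), 60 mm long (y), 24 mm high, spanning 112 to 136 mm above the carrier's underside, on two thin steel posts (8 mm, at y = +22 and -22 mm). Same origin and axes as the carrier.
- cap1 (a joint): hinge of the cap of the tube at y = +80 mm (open at the start), rad: 0 = pressed shut, about 1.57 = standing upright, 1.9 = its stop. The hinge axis is parallel to the carrier's y at x = +16 mm, 60.5 mm above the underside; the cap, a white lid 28 mm across and 5 mm thick with a small tab, reaches 36 mm from the hinge to the tab's tip and closes towards the carrier's -x. Slight friction (0.01 N m) keeps it wherever it is left.
- cap1_mid (a point): centre of the outer face of that cap, 16 mm from its hinge; when shut it lies over the tube's axis, facing up, 65.5 mm above the carrier's underside
- cap2 (a joint): hinge of the cap of the tube at y = +46 mm (shut at the start), rad: 0 = pressed shut, about 1.57 = standing upright, 1.9 = its stop. The hinge axis is parallel to the carrier's y at x = +16 mm, 60.5 mm above the underside; the cap, a white lid 28 mm across and 5 mm thick with a small tab, reaches 36 mm from the hinge to the tab's tip and closes towards the carrier's -x. Slight friction (0.01 N m) keeps it wherever it is left.
- cap2_mid (a point): centre of the outer face of that cap, 16 mm from its hinge; when shut it lies over the tube's axis, facing up, 65.5 mm above the carrier's underside
- cap3 (a joint): hinge of the cap of the tube at y = -46 mm (shut at the start), rad: 0 = pressed shut, about 1.57 = standing upright, 1.9 = its stop. The hinge axis is parallel to the carrier's y at x = +16 mm, 60.5 mm above the underside; the cap, a white lid 28 mm across and 5 mm thick with a small tab, reaches 36 mm from the hinge to the tab's tip and closes towards the carrier's -x. Slight friction (0.01 N m) keeps it wherever it is left.
- cap3_mid (a point): centre of the outer face of that cap, 16 mm from its hinge; when shut it lies over the tube's axis, facing up, 65.5 mm above the carrier's underside
- cap4 (a joint): hinge of the cap of the tube at y = -80 mm (open at the start), rad: 0 = pressed shut, about 1.57 = standing upright, 1.9 = its stop. The hinge axis is parallel to the carrier's y at x = +16 mm, 60.5 mm above the underside; the cap, a white lid 28 mm across and 5 mm thick with a small tab, reaches 36 mm from the hinge to the tab's tip and closes towards the carrier's -x. Slight friction (0.01 N m) keeps it wherever it is left.
- cap4_mid (a point): centre of the outer face of that cap, 16 mm from its hinge; when shut it lies over the tube's axis, facing up, 65.5 mm above the carrier's underside
- coin_changer: fixed obstacle at the back: a tall grey coin changer, about 85 mm deep, 145 mm wide and 380 mm high, with a key sticking out 30 mm from its front; origin: centre of its underside; the carrier may stand in front of it to its left or right
- multimeter: bystander: yellow and black multimeter lying flat, 150 x 78 x 48 mm; origin: centre of its underside
- lock_cylinder: bystander: small grey cam lock body standing on end, 25 mm across, 32 mm high; origin: centre of its underside
- gear_c: bystander: flat pale moulded gear, 40 mm across, 10 mm high; origin: centre of its underside

How it is judged:
By the outcome, as a careful person would: the job done as asked, in the order asked, and still so for the second after the job is handed in, while the arm keeps its last pose, push and grip.
It also fails if it takes over 54 s, if anything falls off the work surface, if the arm or the gripper's body presses on something with over 40 N, if the wrist force passes 120 N, or if a joint passes its speed limit or range.

### The arm

A 7-joint arm with a two-finger parallel gripper is mounted at the origin on a cart in front of the work surface, level with it; the furniture and walls round the work are solid. World frame = base frame: x ahead of the robot, y to its left, z up, the work surface at z = 0. Lengths are in m, angles in rad, forces in N, time in s.
With the tool pointing down it reaches from about 0.425 to 0.875 m from the base axis. Payload 8.4 kg.
Tool frame: the origin (TCP) lies between the finger pads; the fingertips stand 25 mm ahead of it and the grasp point (between the pads) lies 6 mm ahead of it (robot.tcp_to_tips is the distance from the TCP to the fingertips, in m); z points along the fingers, y is the line along which they close (so a half turn about z gives the same grasp; the last joint's range is limited). The gripper opens to 87 mm and grips with 3 to 60 N. Pads are 19 mm wide; open, the fingers measure 117 mm over their backs; the gripper's body (75 mm by 190 mm) begins 51 mm behind the grasp point.
Start: joints at [1.13, 0.333, 0.04, 1.465, -0.013, 1.343, -0.059], TCP at [0.218, -0.612, 0.224] pointing down, gripper open.
Joint ranges: [-2.58, 2.58], [-0.38, 2.09], [-1.3, 1.39], [0.25, 2.4], [-1.5, 4.64], [0.08, 2.09], [-2.65, 2.65]. Speed limits (rad/s): [2.22, 2.22, 2.79, 2.79, 3.14, 3.14, 3.14].

### API

Orientations are given as a rotation vector (axis times angle).
In Python, from plant import robot gives the robot as it stands.
- The arm moves only by the shell command python3 -m pendant 'ROWS'. ROWS is JSON, a list of rows, each a list of 7 numbers: the closure, from -1 (fully open) to 1 (shut), then the shift along the tool's x, y, z each as a share of 300 mm, from -1 to 1, then the turn, a rotation vector about the tool's x, y, z each as a share of 2 pi rad, from -1 to 1. In form: [[hand, dx, dy, dz, rx, ry, rz], ...]. A call has 1 to 8 rows; each row is the pose to reach, as a shift and turn from the pose commanded when the call began, along the tool's axes at that moment, turning the shorter way round; what a row does not reach only later rows make up. A row lasts 1/8 s, in which the tool goes at most 62.5 mm and 10.7 degrees, less where a joint would pass 70% of its speed; a pose out of reach is approached as far as the arm can. A call with a number of a shift or a turn outside -1 to 1 is refused whole. A call with a gripper value outside its range is refused whole. The fingers move at their own pace and stop on an object; the grip force is fixed at half the most. Time passes only in rows, so rows that repeat a pose let the fingers close. It gives the time, the measured TCP pose, the force, the opening and the grip force at its end, in the units of the state.
- robot.sense(): the state, without advancing time (a new reading comes with each control period).
- robot.get_image(name): name is "side" or "top"; returns a dict with "img" (384x512x3 uint8, blue, green, red), "z_map" (384x512 float32, m along the optical axis (not along the pixel's ray), 0 where there is no reading), "K" (3x3 intrinsics, pixels), "rvec" (rotation vector, rad) and "tvec" (3), from world to camera coordinates, as OpenCV has them. Camera axes: x right, y down, z forward; pixel columns grow to the right and rows downward; lengths in m; the calibration is good to about 2 mm. A picture is of the moment at which its call begins.
- robot.job_done(): hands the job in; it is judged then, once.
Trained networks look in a picture, given as the dict that the camera call returned (one of the last four; its "shot" number tells which), for a name from the list of things; names that differ only in an ending like _2 or _b are one class to them, and where a whole thing is asked for, a point or a joint stands for the part that bears it (a point fixed in the world has none). Each returns a list of dicts, best first, with "conf" (0 to 1); they miss things now and then, are a little off and sometimes report something else, mostly with a low value. They report only what shows in the picture. A call takes as long as a camera call.
- robot.search_frame(picture, label): "location" ([column, row] as shares, 0 to 1, of the picture: columns of its width, rows of its height, amid what is visible of it).
- robot.silhouettes(picture, label): "pixels" (384x512 bool, what is visible of it) and "location" ([column, row] as shares, 0 to 1, of the picture: columns of its width, rows of its height, amid what is visible of it).
- robot.place_of(picture, label): "location" ([column, row] as shares, 0 to 1, of the picture: columns of its width, rows of its height: a listed point, or the origin of a listed thing).
The state is a dict: "clock": time; "joints": joint angles; "qd": joint speeds; "joint_torque": joint torques, N m; "tcp_pos": TCP position; "tool_rot": TCP orientation; "wrist_force": force on the tool from outside, world axes, zero at the start; "wrist_torque": the same for the moment, N m; "opening": finger opening in m; "gripper_force": force on a finger pad.
Only numpy, scipy, OpenCV 4.12 (cv2) and the standard library are available. Lean on these libraries where they do the work, as an engineer would, in place of code of your own. Each camera call takes 0.05 s, during which the arm holds its last target. There are 200 camera calls.

## Working session

There is one attempt and no reset: what is moved stays moved. The work goes in short steps, Python scripts to look and compute and a shell command to move; the robot and the scene stay as the last step left them, time stands still between calls to the robot, and variables do not carry over. Pictures are saved under pics/ and viewed, at most 10 in all, crops included, and the job is handed in when it is done.

```bash
ls; mkdir -p pics
cat > h.py <<'E'
import numpy as np, cv2
from plant import robot
def world(p,uv,z=None):
    """pixel -> world via depth"""
    K=p["K"];R=cv2.Rodrigues(np.array(p["rvec"],float))[0];t=np.array(p["tvec"],float).ravel()
    uv=np.atleast_2d(uv).astype(float)
    d=np.c_[uv,np.ones(len(uv))]@np.linalg.inv(K).T
    if z is None: zz=p["z_map"][uv[:,1].astype(int),uv[:,0].astype(int)][:,None]
    else:
        o=-R.T@t; w=d@R; zz=((z-o[2])/w[:,2])[:,None]
    return (d*zz-t)@R
def proj(p,X):
    return cv2.projectPoints(np.atleast_2d(X).astype(float),np.array(p["rvec"],float),np.array(p["tvec"],float),p["K"],None)[0][:,0]
E
python3 - <<'E'
from h import *
for n in("top","side"):
    p=robot.get_image(n); cv2.imwrite(f"pics/{n}0.png",p["img"])
    print(n,-cv2.Rodrigues(np.array(p["rvec"],float))[0].T@np.array(p["tvec"]).ravel())
    for l in["carrier","handle","cap1_mid","cap4_mid","cap2_mid","cap3_mid","coin_changer","multimeter","lock_cylinder","gear_c"]:
        for r in robot.place_of(p,l)[:2]:
            uv=np.array(r["location"])*[512,384]; print(l,round(r["conf"],2),uv.round(),world(p,uv.clip(0,[511,383])).round(3))
s=robot.sense();print(s["tcp_pos"],s["tool_rot"],s["clock"],s["wrist_force"])
E
```

```text
pics
top [0.29112039 0.03646292 1.49358576]
carrier 0.62 [361. 195.] [[ 0.502 -0.262  0.042]]
handle 0.6 [366. 194.] [[ 0.495 -0.26   0.122]]
handle 0.52 [397. 188.] [[ 0.52  -0.361  0.079]]
cap1_mid 0.56 [340. 185.] [[ 0.539 -0.205  0.007]]
cap4_mid 0.62 [396. 190.] [[ 0.515 -0.355  0.086]]
cap2_mid 0.65 [349. 190.] [[ 0.519 -0.226  0.04 ]]
multimeter 0.91 [180. 217.] [[0.425 0.277 0.044]]
multimeter 0.28 [244. 185.] [[0.53  0.091 0.015]]
lock_cylinder 0.51 [246. 222.] [[0.416 0.081 0.033]]
gear_c 0.54 [244. 186.] [[0.528 0.09  0.014]]
side [0.10087319 0.89165081 0.70416757]
carrier 0.7 [317. 163.] [[ 0.497 -0.265  0.007]]
carrier 0.44 [301. 150.] [[ 0.522 -0.189  0.077]]
handle 0.42 [249. 224.] [[0.53  0.098 0.01 ]]
cap1_mid 0.37 [304. 149.] [[ 0.516 -0.195  0.082]]
cap1_mid 0.25 [323. 126.] [[ 0.495 -0.272  0.123]]
cap4_mid 0.42 [323. 128.] [[ 0.492 -0.268  0.118]]
cap2_mid 0.42 [311. 148.] [[ 0.513 -0.242  0.061]]
cap3_mid 0.58 [323. 136.] [[ 0.498 -0.297  0.079]]
multimeter 0.98 [247. 294.] [[0.413 0.32  0.033]]
lock_cylinder 0.48 [290. 237.] [[0.422 0.098 0.011]]
gear_c 0.48 [246. 219.] [[ 0.553  0.07  -0.003]]
gear_c 0.39 [310. 151.] [[ 0.505 -0.22   0.064]]
[ 0.21783907 -0.61235804  0.22364572] [-3.09577095e+00 -5.34204063e-01  1.86949231e-05] 1.1 [ 0.2379584   0.82935454 -0.20345445]
```

Run:
```python
import cv2
t=cv2.imread("pics/top0.png");s=cv2.imread("pics/side0.png")
a=cv2.resize(t[120:270,300:450],(600,600),interpolation=cv2.INTER_CUBIC);cv2.imwrite("pics/tc.png",a)
b=cv2.resize(s[70:220,220:420],(800,600),interpolation=cv2.INTER_CUBIC);cv2.imwrite("pics/sc.png",b)
```

```text
(no output)
```

View pics/top0.png

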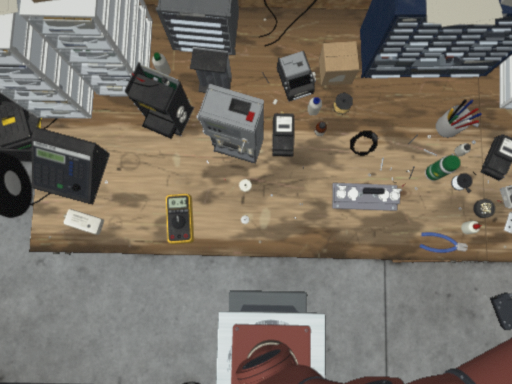

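View pics/tc.png

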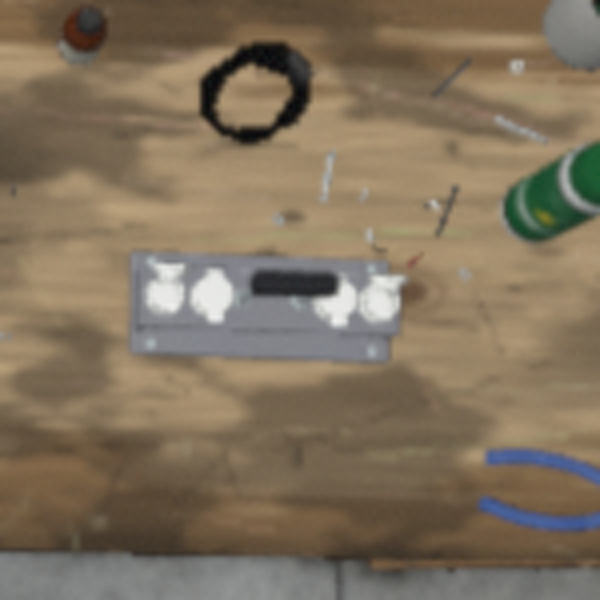

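View pics/sc.png

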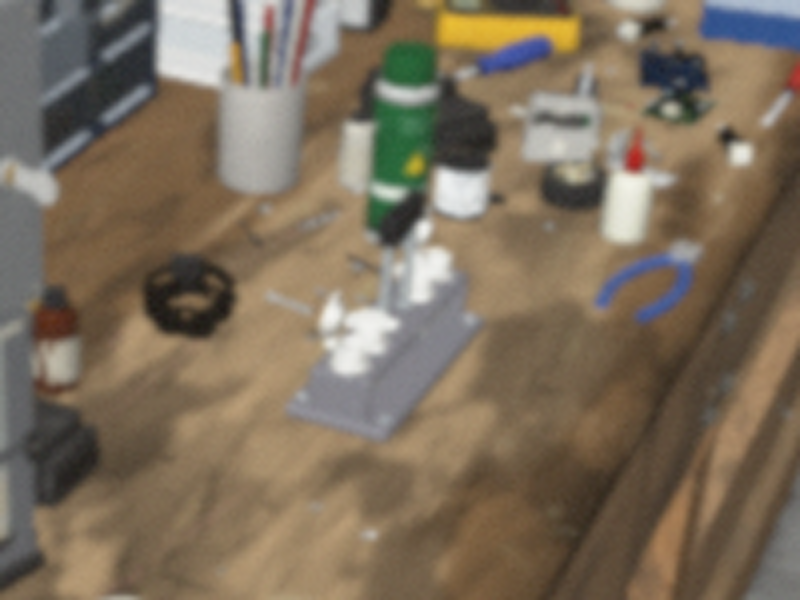

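The top view shows the carrier in front at crop (265,305), that is full-image (366,196), with its hinges towards +x (image up). Caps 1 and 4, at the left and right ends, are standing upright. Next I fit the pose from depth.

Run:
```python
from h import *
p=robot.get_image("top")
v,u=np.mgrid[165:225,320:415]; uv=np.c_[u.ravel(),v.ravel()]
W=world(p,uv); c=p["img"][uv[:,1],uv[:,0]].astype(int)
m=(W[:,2]>.125)&(W[:,2]<.145)
H=W[m]; print("handle",m.sum(),H.mean(0).round(4),H[:,2].max(),cv2.minAreaRect((H[:,:2]*1000).astype(np.float32)))
# plate: low points grey
g=(abs(c.max(1)-c.min(1))<30)&(c.max(1)>70)&(W[:,2]>.003)&(W[:,2]<.05)
P=W[g]; print("plate",g.sum(),cv2.minAreaRect((P[:,:2]*1000).astype(np.float32)),P[:,2].min(),np.median(P[:,2]))
wh=(c.min(1)>170)&(W[:,2]>.05)
X=W[wh]; print("white",wh.sum())
for a,b in [(-.22,-.17),(-.25,-.22),(-.34,-.3),(-.38,-.34)]:
    q=X[(X[:,1]>a)&(X[:,1]<b)]; print(a,q.mean(0).round(4),q.min(0).round(3),q.max(0).round(3))
    hi=q[q[:,2]>.075]; print("  hi",len(hi),hi.mean(0).round(4) if len(hi) else "", hi.max(0).round(3) if len(hi) else "")
s=robot.get_image("side")
for x,y,th in[(H[:,0].mean(),H[:,1].mean(),0)]: print(proj(s,[x,y,.136]))
```

```text
handle 127 [ 0.5043 -0.2796  0.1352] 0.1443548587483168 ((505.1344909667969, -279.88848876953125), (58.66558074951172, 17.107812881469727), 89.37026977539062)
plate 1289 ((534.2245483398438, -307.18585205078125), (141.22067260742188, 253.92803955078125), 0.09572310000658035) 0.003040532825631493 0.014610841422022021
white 256
-0.22 [ 0.5107 -0.1996  0.0678] [ 0.494 -0.212  0.05 ] [ 0.524 -0.188  0.098]
  hi 17 [ 0.5192 -0.1983  0.0882] [ 0.522 -0.189  0.098]
-0.25 [ 0.5049 -0.234   0.0656] [ 0.487 -0.247  0.051] [ 0.523 -0.222  0.073]
  hi 0  
-0.34 [ 0.4998 -0.3281  0.0646] [ 0.486 -0.338  0.051] [ 0.517 -0.315  0.072]
  hi 0  
-0.38 [ 0.5065 -0.3595  0.0675] [ 0.491 -0.372  0.05 ] [ 0.519 -0.349  0.097]
  hi 20 [ 0.5139 -0.3574  0.0872] [ 0.518 -0.35   0.097]
[[320.74729529 120.1240762 ]]
```

```bash
cat >> h.py <<'E'
from scipy.spatial.transform import Rotation as Ro
C=np.array([.5045,-.2795]);TH=-.035
def cw(x,y,ztip):
    """carrier xy + fingertip height -> TCP world"""
    c,s=np.cos(TH),np.sin(TH); return np.array([C[0]+c*x-s*y,C[1]+s*x+c*y,ztip+robot.tcp_to_tips])
def row(T,s=None):
    s=s or robot.sense(); R=Ro.from_rotvec(s["tool_rot"])
    # tool y along carrier +x (heading TH), z down
    y=np.array([np.cos(TH),np.sin(TH),0]);z=np.array([0,0,-1.]);G=Ro.from_matrix(np.c_[np.cross(y,z),y,z])
    return (R.inv().apply(np.array(T)-s["tcp_pos"])/.3).round(4),((R.inv()*G).as_rotvec()/2/np.pi).round(4)
E
python3 - <<'E'
from h import *
print(row(cw(.068,.083,.225)),cw(.068,.083,.225))
E
```

```text
(array([ 1.5847, -0.8991, -0.0878]), array([-0.  , -0.  , -0.19])) [ 0.57536276 -0.19893035  0.25      ]
```

```bash
python3 -m pendant '[[1,0.1,-0.05,-0.088,0,0,-0.02],[1,0.25,-0.14,-0.088,0,0,-0.05],[1,0.45,-0.25,-0.088,0,0,-0.08],[1,0.65,-0.37,-0.088,0,0,-0.11],[1,0.85,-0.48,-0.088,0,0,-0.14],[1,0.95,-0.54,-0.088,0,0,-0.17],[1,0.95,-0.54,-0.088,0,0,-0.19],[1,0.95,-0.54,-0.088,0,0,-0.19]]'
python3 - <<'E'
from h import *
print(row(cw(.068,.083,.225)))
E
```

```text
clock: 2.2
tcp_pos: [0.4322, -0.3641, 0.2501]
tool_rot: [2.26, 2.182, -0.0]
wrist_force: [1.0, -0.3, -0.4]
opening: 0.0149
gripper_force: 0.0
(array([5.670e-01, 4.575e-01, 3.000e-04]), array([-0.    ,  0.    , -0.0001]))
```

```bash
python3 -m pendant '[[1,0.15,0.12,0,0,0,0],[1,0.35,0.28,0,0,0,0],[1,0.5,0.42,0,0,0,0],[1,0.567,0.457,0,0,0,0],[1,0.567,0.457,0.15,0,0,0],[1,0.567,0.457,0.3,0,0,0],[1,0.567,0.457,0.42,0,0,0],[1,0.567,0.457,0.42,0,0,0]]'
python3 - <<'E'
from h import *
print(row(cw(.068,.083,.080)))
p=robot.get_image("side");q=robot.get_image("top")
b=cv2.resize(p["img"][70:220,220:420],(600,450),interpolation=cv2.INTER_CUBIC)
cv2.imwrite("pics/s1.png",b)
E
```

```text
clock: 3.2
tcp_pos: [0.5728, -0.1999, 0.1213]
tool_rot: [-2.262, -2.174, 0.004]
wrist_force: [0.0, 0.0, 0.3]
opening: 0.0004
gripper_force: 0.0
(array([0.0033, 0.0088, 0.0543]), array([-0.0009, -0.0002, -0.0008]))
```

View pics/s1.png

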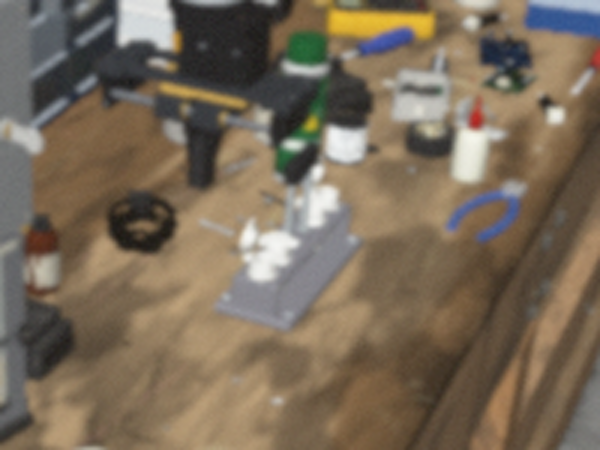

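The fingers at crop (200,170) stand behind the open cap at (248,235) and are clear of it. Now I sweep it shut.

```bash
python3 -m pendant '[[1,0.003,0.009,0.054,0,0,0],[1,0.003,-0.05,0.054,0,0,0],[1,0.003,-0.1,0.054,0,0,0],[1,0.003,-0.15,0.054,0,0,0],[1,0.003,-0.2,0.054,0,0,0],[1,0.003,-0.225,0.07,0,0,0],[1,0.003,-0.23,0.088,0,0,0],[1,0.003,-0.23,0.092,0,0,0]]'
python3 - <<'E'
from h import *
s=robot.sense();print(s["wrist_force"],s["wrist_torque"],row(cw(-.003,.083,.0655)))
E
```

```text
clock: 4.3
tcp_pos: [0.5061, -0.1956, 0.0959]
tool_rot: [-2.26, -2.182, 0.0]
wrist_force: [0.2, -0.3, 0.1]
opening: 0.0002
gripper_force: 0.0
[ 0.16326416 -0.25712857  0.10963488] [-0.02860847 -0.06472638  0.04078737] (array([-0.0029, -0.0055,  0.018 ]), array([-0.0001, -0.0001, -0.    ]))
```

```bash
python3 -m pendant '[[1,0,-0.006,0.01,0,0,0],[1,0,-0.006,0.018,0,0,0],[1,0,-0.006,0.022,0,0,0],[1,0,-0.006,0.022,0,0,0]]'
```

```text
clock: 4.8
tcp_pos: [0.5044, -0.1956, 0.0897]
tool_rot: [-2.26, -2.182, -0.0]
wrist_force: [0.2, -0.3, 0.4]
opening: 0.0
gripper_force: 0.0
```

```bash
python3 -m pendant '[[1,0,0,0.003,0,0,0],[1,0,0,0.006,0,0,0],[1,0,0,0.006,0,0,0]]';python3 -m pendant '[[1,0,0,0.003,0,0,0],[1,0,0,0.006,0,0,0],[1,0,0,0.006,0,0,0]]'
python3 - <<'E'
from h import *
p=robot.get_image("side")
b=cv2.resize(p["img"][90:190,230:350],(600,500),interpolation=cv2.INTER_CUBIC)
cv2.imwrite("pics/s2.png",b)
E
```

```text
clock: 5.18
tcp_pos: [0.5043, -0.1957, 0.088]
tool_rot: [-2.26, -2.182, 0.0]
wrist_force: [-0.0, -0.8, -0.1]
opening: 0.0001
gripper_force: 0.0
clock: 5.55
tcp_pos: [0.5043, -0.1957, 0.0862]
tool_rot: [-2.26, -2.182, 0.0]
wrist_force: [-0.0, -0.6, 0.1]
opening: 0.0004
gripper_force: 0.0
```

View pics/s2.png

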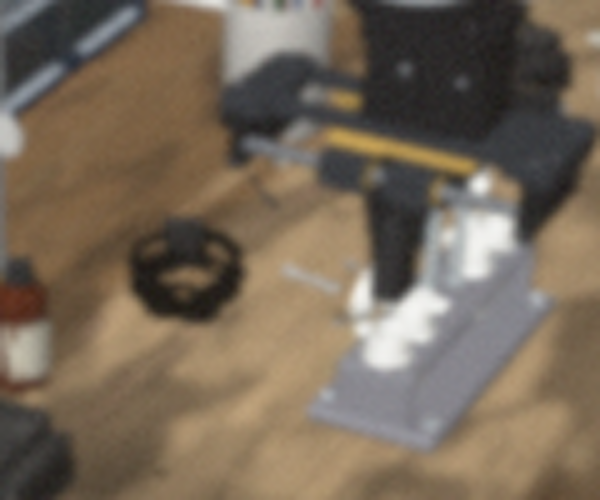

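Run:
```python
from h import *
p=robot.get_image("side");q=robot.get_image("top")
t=robot.tcp_to_tips; s=robot.sense()
print(t,"tip px in s2 crop",(proj(p,s["tcp_pos"]-[0,0,t])-[230,90])*5)
for n,X in dict(mid1=cw(0,.08,.0655-t),mid2=cw(0,.046,.0655-t),mid3=cw(0,-.046,.0655-t),hinge1=cw(.016,.08,.0605-t),cap1top=cw(.016,.08,.0965-t),cor=cw(-.04,.1,-t),cor2=cw(.04,.1,-t),hand=cw(0,0,.136-t)).items(): print(n,((proj(p,X)-[230,90])*5).round())
cv2.imwrite("pics/t2.png",cv2.resize(q["img"][150:240,300:420],(600,450),interpolation=cv2.INTER_CUBIC))
W=lambda u,v:world(p,[u/5+230,v/5+90]).round(3)
for a in[(360,290),(360,310),(392,270),(395,200),(385,345),(390,345),(425,305)]:print(a,W(*a))
```

```text
0.025 tip px in s2 crop [[387.02098398 329.19976263]]
mid1 [[385. 318.]]
mid2 [[410. 294.]]
mid3 [[474. 231.]]
hinge1 [[359. 319.]]
cap1top [[363. 262.]]
cor [[427. 454.]]
cor2 [[299. 415.]]
hand [[453. 151.]]
(360, 290) [[ 0.52  -0.19   0.084]]
(360, 310) [[ 0.52  -0.191  0.072]]
(392, 270) [[ 0.502 -0.189  0.102]]
(395, 200) [[ 0.493 -0.16   0.159]]
(385, 345) [[ 0.503 -0.19   0.055]]
(390, 345) [[ 0.5   -0.192  0.054]]
(425, 305) [[ 0.495 -0.228  0.063]]
```

View pics/t2.png

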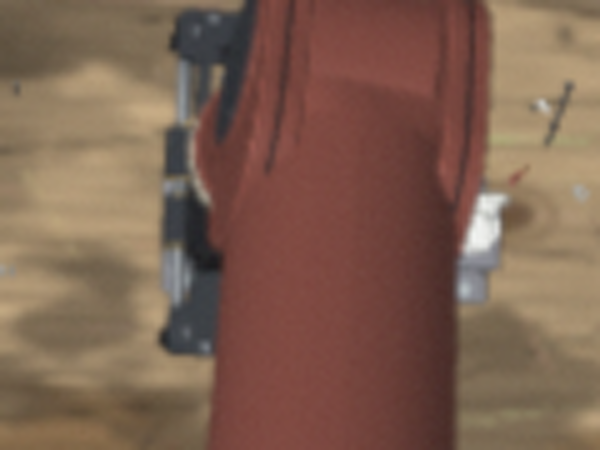

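Run:
```python
from h import *
p=robot.get_image("side")
for u in(306,308,310):
  for v in range(138,164,2): print(u,v,p["img"][v,u],world(p,[u,v]).round(3)[0])
```

```text
306 138 [51 52 55] [ 0.509 -0.186  0.12 ]
306 140 [53 52 54] [ 0.509 -0.188  0.113]
306 142 [54 54 57] [ 0.509 -0.188  0.107]
306 144 [55 55 57] [ 0.508 -0.187  0.101]
306 146 [59 56 57] [ 0.508 -0.188  0.095]
306 148 [60 63 65] [ 0.507 -0.186  0.09 ]
306 150 [119 128 131] [ 0.561 -0.331  0.   ]
306 152 [146 157 166] [ 0.557 -0.322 -0.001]
306 154 [202 207 210] [ 0.513 -0.207  0.059]
306 156 [222 225 224] [ 0.512 -0.204  0.055]
306 158 [232 236 236] [ 0.505 -0.188  0.058]
306 160 [235 239 238] [ 0.505 -0.189  0.051]
306 162 [230 233 233] [ 0.503 -0.185  0.047]
308 138 [57 56 60] [ 0.504 -0.188  0.121]
308 140 [50 49 50] [ 0.503 -0.188  0.115]
308 142 [51 51 52] [ 0.502 -0.186  0.109]
308 144 [52 52 52] [ 0.501 -0.183  0.105]
308 146 [50 51 54] [ 0.501 -0.184  0.099]
308 148 [54 55 55] [ 0.499 -0.182  0.094]
308 150 [123 127 127] [ 0.502 -0.191  0.082]
308 152 [184 188 188] [ 0.515 -0.228  0.055]
308 154 [230 233 232] [ 0.508 -0.21   0.059]
308 156 [235 238 239] [ 0.509 -0.212  0.052]
308 158 [234 238 237] [ 0.498 -0.186  0.061]
308 160 [233 236 236] [ 0.5   -0.192  0.051]
308 162 [225 227 227] [ 0.498 -0.188  0.047]
310 138 [43 44 46] [ 0.498 -0.187  0.123]
310 140 [44 46 47] [ 0.497 -0.185  0.118]
310 142 [44 46 48] [ 0.495 -0.181  0.114]
310 144 [41 42 43] [ 0.496 -0.185  0.105]
310 146 [40 44 45] [ 0.497 -0.189  0.097]
310 148 [77 80 81] [ 0.495 -0.186  0.093]
310 150 [181 187 186] [ 0.495 -0.186  0.087]
310 152 [231 235 234] [ 0.506 -0.217  0.063]
310 154 [234 237 237] [ 0.507 -0.222  0.054]
310 156 [232 236 236] [ 0.501 -0.209  0.055]
310 158 [211 217 217] [ 0.496 -0.195  0.057]
310 160 [208 213 213] [ 0.494 -0.191  0.053]
310 162 [204 205 205] [ 0.494 -0.193  0.046]
```

The side picture shows the fingertips at z≈0.087 and the cap still upright at crop (360,295). So the tips sit about 25 mm higher than the reported TCP implies, which puts them at the reported TCP itself, and the sweep passed over the cap. I'll redo it with a tip offset of 0.

```bash
sed -i 's/ztip+robot.tcp_to_tips/ztip+0.0/' h.py
python3 - <<'E'
from h import *
for a in[(-.003,.083,.115),(.06,.083,.115),(.06,.083,.080),(0,.083,.080),(-.004,.083,.07)]: print(a,row(cw(*a))[0])
E
```

```text
(-0.003, 0.083, 0.115) [-0.0026  0.0002 -0.0957]
(0.06, 0.083, 0.115) [-0.0026  0.2102 -0.0957]
(0.06, 0.083, 0.08) [-0.0026  0.2102  0.021 ]
(0, 0.083, 0.08) [-0.0026  0.0102  0.021 ]
(-0.004, 0.083, 0.07) [-0.0026 -0.0031  0.0543]
```

```bash
python3 -m pendant '[[1,0,0,-0.1,0,0,0],[1,0,0,-0.1,0,0,0],[1,0,0.1,-0.1,0,0,0],[1,0,0.21,-0.1,0,0,0],[1,0,0.21,-0.1,0,0,0],[1,0,0.21,0,0,0,0],[1,0,0.21,0.021,0,0,0],[1,0,0.21,0.021,0,0,0]]'; python3 -m pendant '[[1,0,-0.05,0,0,0,0],[1,0,-0.1,0,0,0,0],[1,0,-0.15,0,0,0,0],[1,0,-0.19,0,0,0,0],[1,0,-0.213,0.015,0,0,0],[1,0,-0.213,0.03,0,0,0],[1,0,-0.213,0.036,0,0,0],[1,0,-0.213,0.036,0,0,0]]'
```

```text
clock: 6.75
tcp_pos: [0.5665, -0.1979, 0.0798]
tool_rot: [-2.26, -2.181, 0.001]
wrist_force: [0.3, 0.8, -0.1]
opening: 0.0002
gripper_force: 0.0
clock: 7.75
tcp_pos: [0.5036, -0.1954, 0.0688]
tool_rot: [-2.259, -2.182, -0.0]
wrist_force: [-0.1, 0.1, -0.5]
opening: 0.0003
gripper_force: 0.0
```

Run:
```python
from h import *
p=robot.get_image("side")
b=cv2.resize(p["img"][90:190,230:350],(600,500),interpolation=cv2.INTER_CUBIC)
cv2.imwrite("pics/s3.png",b)
```

```text
(no output)
```

View pics/s3.png

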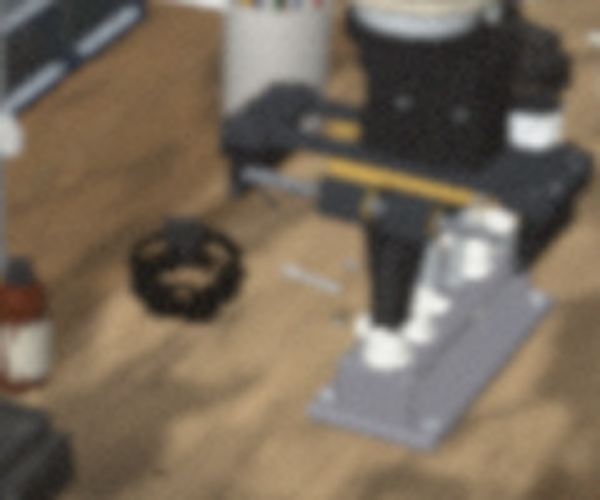

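The cap is folded over under the finger at (390,330). Now I press it home with small steps.

```bash
python3 -m pendant '[[1,0,0,0.005,0,0,0],[1,0,0,0.01,0,0,0],[1,0,0,0.01,0,0,0]]';python3 -m pendant '[[1,0,0,0.004,0,0,0],[1,0,0,0.007,0,0,0],[1,0,0,0.007,0,0,0]]'
```

```text
clock: 8.18
tcp_pos: [0.5037, -0.1956, 0.067]
tool_rot: [2.26, 2.182, -0.0]
wrist_force: [-3.7, 1.1, 10.6]
opening: 0.0003
gripper_force: 4.7
clock: 8.55
tcp_pos: [0.5038, -0.1957, 0.0666]
tool_rot: [2.26, 2.181, -0.001]
wrist_force: [-10.6, 4.3, 28.4]
opening: 0.0002
gripper_force: 14.3
```

```bash
python3 -m pendant '[[1,0,0,-0.1,0,0,0],[1,0,0,-0.3,0,0,0],[1,0,0.1,-0.3,0,0,0],[1,-0.15,0.213,-0.3,0,0,0],[1,-0.3,0.213,-0.3,0,0,0],[1,-0.45,0.213,-0.3,0,0,0],[1,-0.555,0.213,-0.3,0,0,0],[1,-0.555,0.213,-0.3,0,0,0]]'
python3 - <<'E'
from h import *
for a in[(.06,-.083,.115),(.06,-.083,.080),(0,-.083,.080),(-.004,-.083,.07)]: print(a,row(cw(*a)))
q=robot.get_image("side")
for l in["cap1_mid","cap4_mid"]:
  for r in robot.place_of(q,l)[:2]:
    uv=np.array(r["location"])*[512,384]; print(l,round(r["conf"],2),uv.round(),world(q,uv).round(3))
print(proj(q,cw(0,.08,.0655)),world(q,proj(q,cw(0,.08,.0655))))
cv2.imwrite("pics/s4.png",cv2.resize(q["img"][90:190,230:350],(600,500),interpolation=cv2.INTER_CUBIC))
E
```

```text
clock: 9.55
tcp_pos: [0.5601, -0.3677, 0.1533]
tool_rot: [-2.265, -2.177, 0.002]
wrist_force: [0.3, -0.0, -0.5]
opening: 0.0006
gripper_force: 0.0
(0.06, -0.083, 0.115) (array([0.0109, 0.0046, 0.1276]), array([-0.0002,  0.0001, -0.0008]))
(0.06, -0.083, 0.08) (array([0.011 , 0.0047, 0.2443]), array([-0.0002,  0.0001, -0.0008]))
(0, -0.083, 0.08) (array([ 0.01  , -0.1953,  0.2445]), array([-0.0002,  0.0001, -0.0008]))
(-0.004, -0.083, 0.07) (array([ 0.0099, -0.2086,  0.2778]), array([-0.0002,  0.0001, -0.0008]))
cap1_mid 0.52 [309. 156.] [[ 0.496 -0.188  0.066]]
cap4_mid 0.57 [325. 128.] [[ 0.497 -0.301  0.104]]
[[307.06912447 153.67570977]] [[ 0.50614051 -0.19643746  0.06732115]]
```

View pics/s4.png

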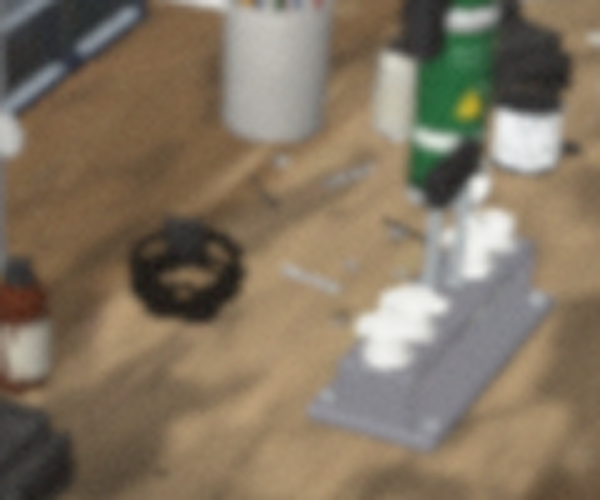

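Cap 1 is shut (lid at (385,330)) and the carrier hasn't moved. Now cap 4.

```bash
python3 -m pendant '[[1,0,0.005,0.12,0,0,0],[1,0,0.005,0.24,0,0,0],[1,0,0.005,0.245,0,0,0],[1,0,-0.05,0.245,0,0,0],[1,0,-0.1,0.245,0,0,0],[1,0,-0.15,0.245,0,0,0],[1,0,-0.185,0.245,0,0,0],[1,0,-0.21,0.26,0,0,0]]';python3 -m pendant '[[1,0,0,0.015,0,0,0],[1,0,0,0.023,0,0,0],[1,0,0,0.023,0,0,0]]'
python3 - <<'E'
from h import *
print(row(cw(-.004,-.083,.0655)))
E
```

```text
clock: 10.7
tcp_pos: [0.4981, -0.3624, 0.0766]
tool_rot: [2.26, 2.181, 0.0]
wrist_force: [-0.2, 0.0, 0.4]
opening: 0.0005
gripper_force: 0.1
clock: 11.08
tcp_pos: [0.4987, -0.3617, 0.0687]
tool_rot: [-2.259, -2.182, -0.0]
wrist_force: [0.0, 0.1, 0.2]
opening: 0.0003
gripper_force: 0.0
(array([-0.002 , -0.0035,  0.0106]), array([-0.0001, -0.0001,  0.    ]))
```

```bash
python3 -m pendant '[[1,0,0,0.005,0,0,0],[1,0,0,0.01,0,0,0],[1,0,0,0.01,0,0,0]]';python3 -m pendant '[[1,0,0,0.004,0,0,0],[1,0,0,0.007,0,0,0],[1,0,0,0.007,0,0,0]]'
```

```text
clock: 11.45
tcp_pos: [0.4988, -0.362, 0.067]
tool_rot: [2.26, 2.182, 0.0]
wrist_force: [-2.5, 1.7, 7.7]
opening: 0.0002
gripper_force: 3.9
clock: 11.82
tcp_pos: [0.4989, -0.3621, 0.0667]
tool_rot: [2.259, 2.181, -0.0]
wrist_force: [-8.0, 5.8, 23.9]
opening: 0.0006
gripper_force: 11.7
```

```bash
python3 -m pendant '[[1,0,0,-0.1,0,0,0],[1,0,0,-0.3,0,0,0],[-1,0,0,-0.38,0,0,0],[-1,-0.1,0,-0.38,0,0,0],[-1,-0.3,0,-0.38,0,0,0],[-1,-0.3,0,-0.38,0,0,0],[-1,-0.3,0,-0.38,0,0,0],[-1,-0.3,0,-0.38,0,0,0]]'
python3 - <<'E'
from h import *
print(row(cw(0,0,.18)))
p=robot.get_image("top"); cv2.imwrite("pics/t5.png",cv2.resize(p["img"][150:240,300:420],(600,450),interpolation=cv2.INTER_CUBIC))
q=robot.get_image("side")
cv2.imwrite("pics/s5.png",cv2.resize(q["img"][70:170,260:380],(600,500),interpolation=cv2.INTER_CUBIC))
v,u=np.mgrid[165:225,320:415]; W=world(p,np.c_[u.ravel(),v.ravel()]); H=W[(W[:,2]>.125)&(W[:,2]<.145)]
print(len(H),H.mean(0) if len(H) else"")
v,u=np.mgrid[100:150,300:350]; uv=np.c_[u.ravel(),v.ravel()];W=world(q,uv);c=q["img"][uv[:,1],uv[:,0]].max(1); H=W[(W[:,2]>.108)&(W[:,2]<.145)&(c<70)&(abs(W[:,0]-.5)<.04)&(abs(W[:,1]+.28)<.05)]
print(len(H),H.mean(0) if len(H) else"",H.min(0),H.max(0))
E
```

```text
clock: 12.82
tcp_pos: [0.4961, -0.4506, 0.1782]
tool_rot: [-2.258, -2.184, -0.001]
wrist_force: [-0.5, 0.2, 0.2]
opening: 0.0524
gripper_force: 0.0
(array([ 0.5708,  0.0091, -0.0058]), array([ 0.0001, -0.0001,  0.0003]))
123 [ 0.5045164  -0.27953269  0.13505766]
82 [ 0.50068511 -0.26730821  0.12907459] [ 0.49470393 -0.29740457  0.1159319 ] [ 0.51109325 -0.24658079  0.13739217]
```

View pics/s5.png

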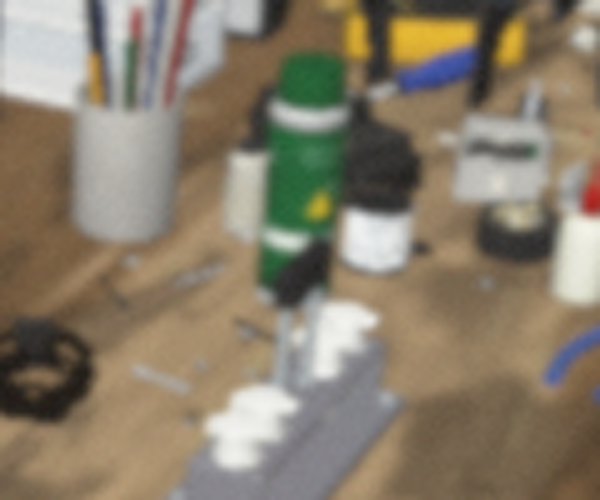

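All four caps are flat: (235,445), (270,405), (335,355) and (345,315). The handle is where it was. I move over it and go down.

```bash
python3 -m pendant '[[-1,0.15,0.009,0,0,0,0],[-1,0.35,0.009,0,0,0,0],[-1,0.5,0.009,0,0,0,0],[-1,0.571,0.009,0,0,0,0],[-1,0.571,0.009,0,0,0,0],[-1,0.571,0.009,0.1,0,0,0],[-1,0.571,0.009,0.2,0,0,0],[-1,0.571,0.009,0.2,0,0,0]]'
python3 - <<'E'
from h import *
print(row(cw(0,0,.105)))
E
```

```text
clock: 13.92
tcp_pos: [0.5021, -0.2822, 0.1158]
tool_rot: [-2.26, -2.177, 0.003]
wrist_force: [-0.6, -0.4, -0.0]
opening: 0.0872
gripper_force: 0.0
(array([0.0093, 0.0077, 0.0361]), array([-0.0006, -0.0003, -0.0004]))
```

```bash
python3 -m pendant '[[-1,0.002,0.003,0.03,0,0,0],[-1,0.002,0.003,0.03,0,0,0]]'
python3 - <<'E'
from h import *
print(row(cw(0,0,.105)))
E
python3 -m pendant '[[1,0,0,0,0,0,0],[1,0,0,0,0,0,0],[1,0,0,0,0,0,0],[1,0,0,0,0,0,0],[1,0,0,0,0,0,0],[1,0,0,0,0,0,0],[1,0,0,0,0,0,0],[1,0,0,0,0,0,0]]'
```

```text
clock: 14.18
tcp_pos: [0.5052, -0.2808, 0.1094]
tool_rot: [2.26, 2.181, 0.0]
wrist_force: [-0.4, 0.6, -0.3]
opening: 0.0872
gripper_force: 0.0
(array([ 0.0043, -0.0025,  0.0146]), array([ 0.0001,  0.    , -0.0001]))
clock: 15.18
tcp_pos: [0.5049, -0.2803, 0.109]
tool_rot: [-2.26, -2.182, 0.0]
wrist_force: [0.1, -0.1, -0.0]
opening: 0.0152
gripper_force: 30.0
```

```bash
python3 -m pendant '[[1,0,0,-0.02,0,0,0],[1,0,0,-0.05,0,0,0],[1,0,0,-0.1,0,0,0],[1,0,0,-0.15,0,0,0],[1,0,0,-0.2,0,0,0],[1,0,0,-0.25,0,0,0],[1,0,0,-0.3,0,0,0],[1,0,0,-0.333,0,0,0]]'; python3 -m pendant '[[1,0,0,0,0,0,0],[1,0,0,0,0,0,0],[1,0,0,0,0,0,0],[1,0,0,0,0,0,0]]'
python3 - <<'E'
from h import *
q=robot.get_image("side");p=robot.get_image("top")
cv2.imwrite("pics/s6.png",cv2.resize(q["img"][30:180,230:380],(600,600),interpolation=cv2.INTER_CUBIC))
s=robot.sense();print(s["wrist_torque"],s["qd"])
E
```

```text
clock: 16.18
tcp_pos: [0.5052, -0.2804, 0.2102]
tool_rot: [2.26, 2.181, 0.0]
wrist_force: [0.3, -0.6, -7.3]
opening: 0.0156
gripper_force: 29.9
clock: 16.68
tcp_pos: [0.5048, -0.2802, 0.2085]
tool_rot: [-2.26, -2.181, 0.0]
wrist_force: [-0.2, 0.5, -6.2]
opening: 0.0159
gripper_force: 29.9
[-0.00837834 -0.0504944  -0.03874342] [-0.00014447 -0.00089168  0.00059315 -0.0018421   0.00033368  0.00064778
  0.00102496]
```

View pics/s6.png

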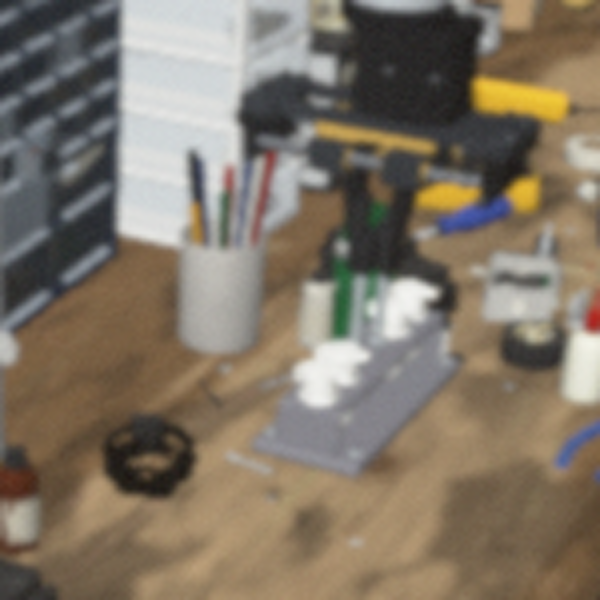

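The carrier hangs in the gripper with all caps shut, its plate corners at (255,445), (360,470) and (462,365). I check it's level against those corners.

Run:
```python
from h import *
q=robot.get_image("side")
for a in[(.04,.1),(-.04,.1),(-.04,-.1)]: print(((proj(q,cw(*a,.1045))-[230,30])*4).round())
m=robot.silhouettes(q,"carrier")[0]["pixels"];v,u=np.nonzero(m);uv=np.c_[u,v];W=world(q,uv)
c=q["img"][v,u].astype(int); g=(W[:,2]>.085)&(W[:,2]<.125)&(W[:,1]<-.15)&(W[:,1]>-.4)&(abs(W[:,0]-.5)<.06)
# upward-facing plate front strip: carrier x in -.036..-.024
R=np.array([[np.cos(TH),np.sin(TH)],[-np.sin(TH),np.cos(TH)]]);L=(W[:,:2]-C)@R.T
for lo in np.arange(-.09,.09,.03):
    k=g&(L[:,0]<-.024)&(L[:,0]>-.036)&(L[:,1]>lo)&(L[:,1]<lo+.03); print(round(lo,2),k.sum(),np.median(W[k,2]) if k.any() else "")
k=g&(L[:,1]>.09)&(L[:,1]<.098)
for lo in(-.036,-.012,.012): kk=k&(L[:,0]>lo)&(L[:,0]<lo+.024);print("x",lo,kk.sum(),np.median(W[kk,2]) if kk.any() else "")
s=robot.sense();print(s["tcp_pos"],s["clock"])
```

```text
[[247. 442.]]
[[354. 471.]]
[[461. 362.]]
-0.09 18 0.10902856718917829
-0.06 19 0.10920818065538594
-0.03 20 0.10891497723742959
0.0 17 0.10906998264686817
0.03 21 0.10891661925365545
0.06 23 0.10902241241316256
x -0.036 35 0.11183718141574973
x -0.012 46 0.1155599492883598
x 0.012 25 0.11180620065578772
[ 0.50496253 -0.28032902  0.20886281] 16.875
```

```bash
python3 -c "
from plant import robot
print(robot.job_done())"
```

```text
the job is handed in; nothing more can be done
None
```

I pressed both open caps shut, so all four are closed, and handed the job in at about 17 s with the carrier held steady and level by its handle, about 10 cm above the bench.

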